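# Put the painting table's bottles, pots and figure away by kind

### The job

Clear up after the miniature painting session: stand both dropper bottles in the long narrow wooden bin, both squat paint pots in the square white tray and the little hooded figure in the round steel dish. Leave each one standing upright on the floor of its container, and leave the orange mug and the white cup standing where they are.

Things in the scene. Friction and masses are not known exactly. Their poses are not given: they have to be found in the camera images.
- dropper_a: dropper paint bottle, one of two alike: white upright cylinder 26 mm across up to 54 mm height, then a short shoulder and a grey cap that tapers to a point, 84 mm tall in all, about 30 g, loose, standing on the table; origin at the centre of its underside, z up along its axis. The two are interchangeable
- dropper_b: dropper paint bottle, one of two alike: white upright cylinder 26 mm across up to 54 mm height, then a short shoulder and a grey cap that tapers to a point, 84 mm tall in all, about 30 g, loose, standing on the table; origin at the centre of its underside, z up along its axis. The two are interchangeable
- pot_a: squat paint pot, one of two alike: amber glass cylinder 34 mm across with a flat black lid 36 mm across from 28 mm up to its top at 40 mm, about 45 g, loose, standing on the table; origin at the centre of its underside, z up along its axis. The two are interchangeable
- pot_b: squat paint pot, one of two alike: amber glass cylinder 34 mm across with a flat black lid 36 mm across from 28 mm up to its top at 40 mm, about 45 g, loose, standing on the table; origin at the centre of its underside, z up along its axis. The two are interchangeable
- figure: grey hooded, cloaked figure, 72 mm tall, on a round black base 40 mm across and 5 mm thick; the cloak is a near-cylinder 26 to 27 mm across from 5 to 40 mm height (grip it there), with a narrower round head and pointed hood above, about 35 g, loose, standing on the table; origin at the centre of the base's underside, z up
- bin: long narrow open wooden bin for the dropper bottles, fixed to the table: outside 66 mm (its x) by 136 mm (its y, the long way) by 25 mm high, walls and floor 6 mm thick, so inside 54 by 124 mm; it has no divider, and holds two bottles side by side along its y. Origin at the centre of its underside, z up
- tray: square shallow open white plastic tray for the paint pots, fixed to the table: outside 116 by 116 mm by 12 mm high, walls and floor 3 mm thick, so inside 110 by 110 mm. Origin at the centre of its underside, z up, x and y along its sides
- dish: small round steel dish for the figure, fixed to the table: 84 mm across the rim, 12 mm high, floor 4 mm thick, about 74 mm across inside at the floor. Origin at the centre of its underside, z up
- mug: orange mug with a handle, 80 mm across and 90 mm tall, loose, a bystander that stands between the containers; origin at the centre of its underside. Leave it alone
- cup: white cup without handle, 70 mm across and 80 mm tall, loose, a bystander that stands between the containers; origin at the centre of its underside. Leave it alone
Mind the look-alikes: they are no part of the job. Leave any turquoise or yellow look-alike of the pot_b alone.

How it is judged:
By the outcome, as a careful person would: the job done as asked, in the order asked, and still so for the second after the job is handed in, with the robot touching nothing.
It also fails if it takes over 120 s, if anything falls off the work surface, if the arm or the gripper's body presses on something with over 40 N, if the wrist force passes 120 N, or if a joint passes its speed limit or range.

### The arm

A 6-joint arm with a two-finger parallel gripper is mounted at the origin on the work surface. World frame = base frame: x ahead of the robot, y to its left, z up, the work surface at z = 0. Lengths are in mm, angles in rad, forces in N, time in s.
With the tool pointing down it reaches from about 250 to 725 mm from the base axis. Payload 9.7 kg.
Tool frame: the origin (TCP) lies between the finger pads; the fingertips stand 25 mm ahead of it and the grasp point (between the pads) lies 6 mm ahead of it; z points along the fingers, y is the direction in which the jaws open and shut (so a half turn about z gives the same grasp; the last joint's range is limited). The gripper opens to 85 mm and grips with 20 to 120 N. Pads are 22 mm wide; open, the fingers measure 114 mm over their backs; the gripper's body (76 mm by 85 mm) begins 54 mm behind the grasp point. The pads swing forward as they close: fully open they stand 13 mm farther back than shut.
Start: joints at [-1.136, 0.087, 0.176, 1.66, 0, 1.571], TCP at [231.673, -498.823, 256.284] pointing down, gripper open.
Joint ranges: [-3.13, 3.13], [-0.85, 1.81], [-1.15, 1.24], [-2.2, 2.28], [-1.44, 1.52], [-3.14, 3.14]. Speed limits (rad/s): [2.22, 2.22, 2.57, 3.14, 3.14, 3.14].

### API

Orientations are given as a unit quaternion [w, x, y, z].
In Python, from station import observe, viewer, ctrl gives the robot as it stands.
- The arm moves only by the shell command python3 -m inch 'ROWS' [OPENING]. ROWS is JSON, a list of rows, each an object of numbers: "tx", "ty", "tz": the shift along the tool's x, y, z in units of 40 mm (1.0 is 40 mm); "yaw": the turn about the tool's z in rad. In form: [{"tx": .., "ty": .., "tz": .., "yaw": ..}, ...]. A call has 1 to 8 rows; each row is the pose to reach, as a shift and turn from the pose commanded when the call began, along the tool's axes at that moment; what a row does not reach only later rows make up. A row lasts 1/10 s, in which the tool goes at most 50 mm and 8.59 degrees, less where a joint would pass 70% of its speed; a pose out of reach is approached as far as the arm can. A call with a gripper value outside its range is refused whole. OPENING is the closure, from -1 (fully open) to 1 (shut), so that 0 is half open, set as the call begins (- or left out, the last holds). The fingers move at their own pace and stop on an object; the grip force is fixed at half the most. Time passes only in rows, so rows that repeat a pose let the fingers close. It gives the time, the measured TCP pose, the force and the opening at its end, in the units of the state.
- observe(): the state, without advancing time (a new reading comes with each control period).
- viewer.read_camera(name): name is "side" or "top" or "wrist"; returns a dict with "image" (384x512x3 uint8, blue, green, red), "depth" (384x512 float32, mm along the optical axis (not along the pixel's ray), 0 where there is no reading), "fov_y" (degrees; the focal length in pixels is half the picture's height over the tangent of half this angle, whatever the lens; pixels are square), "cx", "cy" (the principal point, pixels), "R" (3x3) and "t" (3): a world point X has camera coordinates R X + t; the wrist camera has in their place "T_tool_cam" (4x4, takes a point from camera to tool coordinates, whose origin is the TCP and whose axes are the flange's). Camera axes: x right, y down, z forward; pixel columns grow to the right and rows downward; lengths in mm; the calibration is good to about 2 mm. A picture is of the moment at which its call begins: read the wrist's pose just before it.
- ctrl.close_job(): hands the job in, once; it reports no verdict.
The state is a dict: "clock": time; "qpos": joint angles; "joint_velocities": joint speeds; "joint_efforts": joint torques, N m; "tcp_pos": TCP position; "eef_rot": TCP orientation; "contact_force": force on the tool from outside, world axes, zero at the start; "wrist_torque": the same for the moment, N m; "gripper_width": finger opening in mm.
Only numpy, scipy, OpenCV 4.12 (cv2) and the standard library are available. Lean on these libraries where they do the work, as an engineer would, in place of code of your own. Each camera call takes 0.05 s, during which the arm holds its last target. There are 200 camera calls.

## Working session

There is one attempt and no reset: what is moved stays moved. The work goes in short steps, Python scripts to look and compute and a shell command to move; the robot and the scene stay as the last step left them, time stands still between calls to the robot, and variables do not carry over. Pictures are saved under pics/ and viewed, about 12 in all and at most 16, crops included, and the job is handed in when it is done.

```bash
ls; mkdir -p pics
cat > h.py <<'E'
import numpy as np, cv2
from station import observe, viewer, ctrl
def cam(n):
    s=observe(); c=viewer.read_camera(n); c['s']=s
    f=c['image'].shape[0]/2/np.tan(np.radians(c['fov_y'])/2); c['f']=f
    if 'R' in c and c['R'] is not None: R=np.array(c['R']);t=np.array(c['t']); c['Rw']=R.T; c['o']=-R.T@t
    else:
        T=np.array(c['T_tool_cam']); w,x,y,z=s['eef_rot']
        from scipy.spatial.transform import Rotation as Ro
        B=Ro.from_quat([x,y,z,w]).as_matrix(); c['Rw']=B@T[:3,:3]; c['o']=B@T[:3,3]+np.array(s['tcp_pos'])
    return c
def ray(c,u,v,z):
    d=c['Rw']@np.array([(u-c['cx'])/c['f'],(v-c['cy'])/c['f'],1]); k=(z-c['o'][2])/d[2]
    return c['o']+k*d
def cloud(c):
    D=c['depth']; v,u=np.indices(D.shape)
    P=np.stack([(u-c['cx'])/c['f']*D,(v-c['cy'])/c['f']*D,D],-1)
    return P@c['Rw'].T+c['o']
E
python3 - <<'E'
from h import *
for n in('top','side','wrist'):
    c=cam(n); cv2.imwrite(f'pics/{n}0.png',c['image']); np.savez(f'{n}0.npz',**{k:c[k] for k in('image','depth','Rw','o','cx','cy','f')})
    print(n,c['o'],c['f'],c['cx'],c['cy'],c['Rw'].round(2).tolist())
print(observe())
E
```

```text
pics
top [308.16029761  12.97972484 865.50804077] 354.5676418731059 252.2164700992386 184.83718632367427 [[-0.12, -0.97, 0.2], [-0.99, 0.12, -0.02], [-0.0, -0.2, -0.98]]
side [ 315.00291113 1030.47966308  604.57990783] 472.30515832548514 253.87604625201087 199.8349937246286 [[-0.99, -0.1, 0.13], [-0.16, 0.46, -0.87], [0.03, -0.88, -0.47]]
wrist [ 292.66243472 -471.37453435  372.58601393] 297.5945819035811 254.73657226812153 188.9063662726971 [[0.42, -0.88, -0.24], [-0.91, -0.41, -0.11], [-0.0, 0.26, -0.96]]
{'clock': 0.15, 'qpos': array([-1.13602551e+00,  8.73334884e-02,  1.75337841e-01,  1.65982235e+00,
        1.33100245e-05,  1.57078573e+00]), 'joint_velocities': array([ 0.00029078, -0.00320575,  0.00133656,  0.00112267, -0.00128079,
        0.00161208]), 'joint_efforts': array([ 2.43172353e-04, -5.20760071e+01,  4.65044868e+01,  1.39929657e-02,
       -2.68451544e-05,  8.13579220e-06]), 'tcp_pos': array([ 231.60075492, -498.6928249 ,  255.75719321]), 'eef_rot': array([-5.00246826e-04,  9.76463426e-01,  2.15682446e-01, -1.03674174e-04]), 'contact_force': array([ 0.76483771, -0.25524473,  0.79488943]), 'wrist_torque': array([ 0.01926712, -0.03490116, -0.00724708]), 'gripper_width': 85.44420946066441}
```

View pics/top0.png

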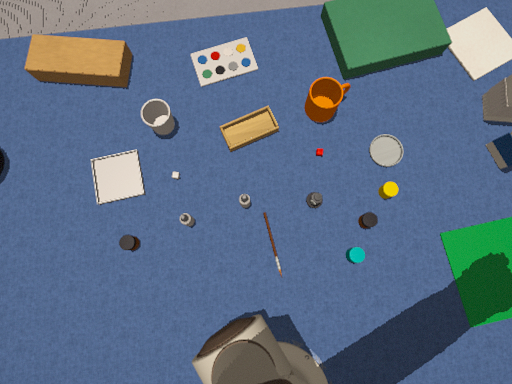

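View pics/side0.png

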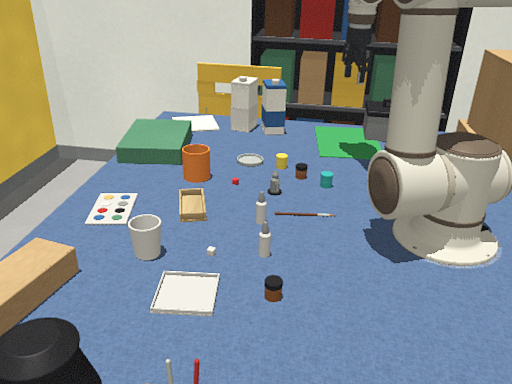

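Top view: droppers at (186,219) and (245,200), black-lid pots at (128,242) and (369,220), and the figure at (315,200). The containers are the bin (250,128), tray (118,177) and dish (387,150); the mug is at (323,100) and the cup at (158,117).
Things that could be mistaken:
- **Pots:** yellow (390,189) and turquoise (357,255). I choose only the black lids over amber.
- **Droppers:** the white cube at (176,175) and the big white bottles at the back in the side view.
- **Figure:** nothing looks like it.

Run:
```python
from h import *
c=dict(np.load('top0.npz')); P=cloud(c); Z=P[...,2]; im=c['image']
print('table z',np.median(Z[230:280,150:180]))
def blob(name,u,v,r,zlo,zhi):
    w=np.zeros(Z.shape,bool); w[v-r:v+r+1,u-r:u+r+1]=1
    m=w&(Z>zlo)&(Z<zhi)&(c['depth']>0); q=P[m]
    if len(q)==0: print(name,'none',Z[w].max());return
    mm=(q[:,:2].min(0)+q[:,:2].max(0))/2
    print(name,len(q),'mean',q.mean(0).round(1),'mid',mm.round(1),'span',np.ptp(q[:,:2],axis=0).round(0),'zmax',q[:,2].max().round(1))
for n,u,v,z1,z2 in[('dropL',186,219,58,95),('dropR',245,200,58,95),('potL',128,242,34,48),('potR',369,220,34,48),('fig',315,200,50,85),('yel',390,189,34,48),('tur',357,255,34,48)]: blob(n,u,v,14,z1,z2)
blob('mug',323,100,30,82,100);blob('cup',158,117,24,72,90)
# containers: colour masks at rim
hsv=cv2.cvtColor(im,cv2.COLOR_BGR2HSV)
def cont(name,box,mask,z):
    x0,y0,x1,y1=box; k=np.zeros(mask.shape,np.uint8);k[y0:y1,x0:x1]=mask[y0:y1,x0:x1]
    cs,_=cv2.findContours(k,0,cv2.CHAIN_APPROX_NONE); a=max(cs,key=cv2.contourArea)
    w=np.array([ray(c,u,v,z)[:2] for u,v in a[:,0,:]],np.float32)
    print(name,cv2.minAreaRect(w))
H,S,V=[hsv[...,i] for i in range(3)]
notblue=((H<90)|(H>130)|(S<60)).astype(np.uint8)
cont('bin',(215,100,285,155),notblue,20);cont('tray',(85,145,150,208),notblue,9);cont('dish',(365,128,408,172),notblue,10)
for n in[(186,219),(245,200),(315,200)]: print(n,ray(c,*n,82))
im2=np.vstack([np.hstack([cv2.resize(im[v-24:v+24,u-32:u+32],(256,192),interpolation=2) for u,v in g]) for g in[[(186,219),(245,200),(315,200)],[(128,242),(369,220),(387,150)],[(250,128),(118,177),(380,195)]]])
cv2.imwrite('pics/crop0.png',im2)
```

```text
table z 0.9428159167920285
dropL 66 mean [414.6 155.7  71.4] mid [417.3 158.4] span [21. 20.] zmax 87.0
dropR 61 mean [443.2  17.8  71.7] mid [443.8  17.6] span [20. 20.] zmax 86.9
potL 201 mean [379.4 297.4  40.6] mid [379.9 298.7] span [35. 36.] zmax 45.7
potR 193 mean [ 365.2 -266.1   40.8] mid [ 365.2 -267. ] span [34. 35.] zmax 44.8
fig 51 mean [ 430.5 -150.4   61.8] mid [ 431.7 -150.6] span [17. 17.] zmax 71.9
yel 193 mean [ 431.  -327.7   40.8] mid [ 431.3 -329. ] span [35. 36.] zmax 44.5
tur 202 mean [ 289.5 -221.9   40.8] mid [ 289.4 -222.1] span [34. 34.] zmax 45.0
mug 260 mean [ 670.  -202.9   89.1] mid [ 669.1 -202.7] span [79. 79.] zmax 94.8
cup 231 mean [673.8 204.2  78.9] mid [672.  202.9] span [69. 68.] zmax 85.0
bin ((628.975341796875, -14.535728454589844), (75.84523010253906, 138.40460205078125), 17.75401496887207)
tray ((546.3024291992188, 325.23065185546875), (120.8199234008789, 121.25414276123047), 6.2548322677612305)
dish ((533.896728515625, -349.3516845703125), (86.08473205566406, 83.80816650390625), 83.1744384765625)
(186, 219) [410.32781006 151.13026652  82.        ]
(245, 200) [437.19415145  16.5801889   82.        ]
(315, 200) [ 418.69739561 -138.82288937   82.        ]
```

View pics/crop0.png

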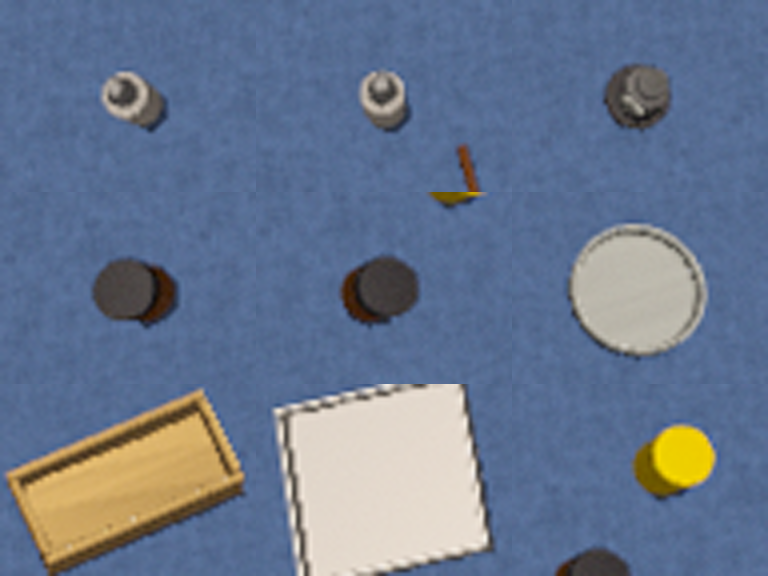

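All three target types match their descriptions: white bottles with a grey tip, black lids over amber, and a grey figure on a black base. I'll work in the order given: droppers, pots, figure. The jaws stay aligned with the bin's narrow axis throughout.

```bash
cat > go.py <<'E'
import sys,numpy as np
from station import observe
from scipy.spatial.transform import Rotation as Ro
# usage: go.py x y z(TCP) [heading of tool y, deg]
a=[float(v) for v in sys.argv[1:]]; s=observe(); w,x,y,z=s['eef_rot']
B=Ro.from_quat([x,y,z,w]).as_matrix(); d=B.T@(np.array(a[:3])-s['tcp_pos'])/40
h=np.degrees(np.arctan2(B[1,1],B[0,1])); yaw=0 if len(a)<4 else -np.radians((a[3]-h+180)%360-180)
print('tx ty tz',d.round(3),'yaw',round(float(yaw),3),'heading',h.round(2),'clock',s['clock'],'w',round(float(s['gripper_width']),1))
E
python3 go.py 444 18 190 17.75
```

```text
tx ty tz [10.257 -9.477  1.654] yaw -1.446 heading -65.09 clock 0.15 w 85.4
```

```bash
R='' ; python3 -m inch '[{"tx":10.25,"ty":-9.48,"tz":1.2,"yaw":-1.446},{"tx":10.25,"ty":-9.48,"tz":1.2,"yaw":-1.446},{"tx":10.25,"ty":-9.48,"tz":1.2,"yaw":-1.446},{"tx":10.25,"ty":-9.48,"tz":1.2,"yaw":-1.446},{"tx":10.25,"ty":-9.48,"tz":1.2,"yaw":-1.446},{"tx":10.25,"ty":-9.48,"tz":1.2,"yaw":-1.446},{"tx":10.25,"ty":-9.48,"tz":1.2,"yaw":-1.446},{"tx":10.25,"ty":-9.48,"tz":1.2,"yaw":-1.446}]' -1; python3 go.py 444 18 190 17.75
```

```text
clock: 0.95
tcp_pos: [383.2, -128.2, 221.9]
eef_rot: [0.0, 0.682, 0.731, 0.0]
contact_force: [0.7, -0.6, -0.4]
gripper_width: 85.4
tx ty tz [3.541 1.77  0.798] yaw -0.24 heading 4.0 clock 0.95 w 85.4
```

```bash
python3 -m inch '[{"tx":3.3,"ty":1.7,"tz":0.6,"yaw":-0.24},{"tx":3.3,"ty":1.7,"tz":0.6,"yaw":-0.24},{"tx":3.3,"ty":1.7,"tz":0.6,"yaw":-0.24},{"tx":3.3,"ty":1.7,"tz":0.6,"yaw":-0.24},{"tx":3.3,"ty":1.7,"tz":0.6,"yaw":-0.24},{"tx":3.3,"ty":1.7,"tz":0.6,"yaw":-0.24}]'
python3 - <<'E'
from h import *
c=cam('wrist'); cv2.imwrite('pics/w1.png',c['image']); P=cloud(c); Z=P[...,2]
m=((Z>20)&(Z<100)&(c['depth']>0)).astype(np.uint8)
n,l,st,ce=cv2.connectedComponentsWithStats(m)
for i in range(1,n):
    if st[i,4]<80: continue
    q=P[l==i]; b=q[(q[:,2]>40)&(q[:,2]<56)]; t=q[q[:,2]>q[:,2].max()-8]
    print(ce[i].round(),st[i,4],q.mean(0).round(1),'top',t.mean(0).round(1),'body', (b[:,:2].min(0)+b[:,:2].max(0))/2 if len(b) else '', np.ptp(b,axis=0).round() if len(b) else '')
E
python3 go.py 444 18 190 17.75
```

```text
clock: 1.55
tcp_pos: [442.2, 5.3, 198.2]
eef_rot: [0.0, 0.592, 0.806, -0.0]
contact_force: [-0.8, 0.4, 0.1]
gripper_width: 84.7
[279.   8.] 507 [418.2 148.   43.1] top [419.2 148.5  54.6] body [417.54996971 149.95761067] [23. 10. 16.]
[261. 168.] 739 [443.3  21.6  60.9] top [444.5  18.8  81.6] body [444.86968323  17.85828166] [25. 25. 15.]
[425. 220.] 1610 [627.4  12.   23.5] top [627.4  12.   23.5] body  
[201. 307.] 684 [ 429.4 -144.3   41.9] top [ 427.4 -149.1   62.8] body [ 430.13050074 -149.01880243] [24. 19. 16.]
tx ty tz [0.3   0.14  0.207] yaw -0.007 heading 17.33 clock 1.6 w 85.8
```

View pics/w1.png

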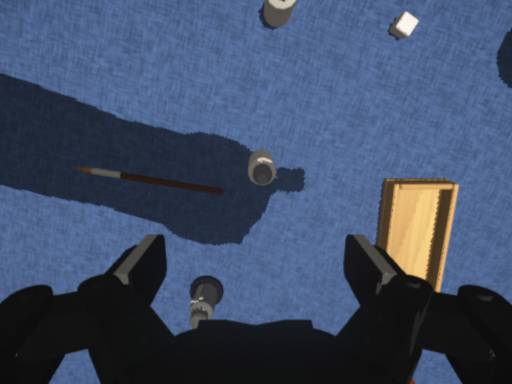

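The wrist view shows the dropper at (261,168), the figure at (205,300) and the bin at right, all consistent with the top view. Next, descend and grip.

```bash
python3 go.py 444.8 18 48 17.75;  python3 -m inch '[{"tx":0.3,"ty":0.15,"tz":1,"yaw":0},{"tx":0.3,"ty":0.15,"tz":2},{"tx":0.3,"ty":0.15,"tz":3},{"tx":0.3,"ty":0.15,"tz":3.7},{"tx":0.3,"ty":0.15,"tz":3.7},{"tx":0.3,"ty":0.15,"tz":3.7}]'; python3 go.py 444.8 18 48 17.75
```

```text
tx ty tz [0.295 0.158 3.757] yaw -0.007 heading 17.33 clock 1.6 w 85.8
tx ty tz [0.295 0.158 3.757] yaw -0.007 heading 17.33 clock 1.6 w 85.8schema error: expected keys tx, ty, tz, yaw
```

```bash
python3 -m inch '[{"tx":0.3,"ty":0.15,"tz":1,"yaw":0},{"tx":0.3,"ty":0.15,"tz":2,"yaw":0},{"tx":0.3,"ty":0.15,"tz":3,"yaw":0},{"tx":0.3,"ty":0.15,"tz":3.75,"yaw":0},{"tx":0.3,"ty":0.15,"tz":3.75,"yaw":0},{"tx":0.3,"ty":0.15,"tz":3.75,"yaw":0},{"tx":0.3,"ty":0.15,"tz":3.75,"yaw":0}]'; python3 go.py 444.8 18 48 17.75
```

```text
clock: 2.3
tcp_pos: [445.8, 18.6, 50.3]
eef_rot: [0.001, 0.592, 0.806, 0.001]
contact_force: [-0.7, 0.1, 0.8]
gripper_width: 85.4
tx ty tz [-0.007 -0.028  0.057] yaw -0.007 heading 17.35 clock 2.3 w 85.4
```

```bash
N='{"tx":0,"ty":0,"tz":0,"yaw":0}'; python3 -m inch '[{"tx":0,"ty":0,"tz":0,"yaw":0},{"tx":0,"ty":0,"tz":0,"yaw":0},{"tx":0,"ty":0,"tz":0,"yaw":0},{"tx":0,"ty":0,"tz":0,"yaw":0},{"tx":0,"ty":0,"tz":0,"yaw":0},{"tx":0,"ty":0,"tz":0,"yaw":0},{"tx":0,"ty":0,"tz":0,"yaw":0},{"tx":0,"ty":0,"tz":0,"yaw":0}]' 1; python3 go.py 642 -40 150 17.75
```

```text
clock: 3.1
tcp_pos: [444.8, 19.2, 48.5]
eef_rot: [0.0, 0.592, 0.806, 0.0]
contact_force: [-1.9, -0.0, 5.8]
gripper_width: 24.2
tx ty tz [-2.889  4.263 -2.536] yaw -0.006 heading 17.42 clock 3.1 w 24.2
```

```bash
python3 -m inch '[{"tx":0,"ty":0,"tz":-0.6,"yaw":0},{"tx":0,"ty":0,"tz":-1.5,"yaw":0},{"tx":0,"ty":0,"tz":-2.5,"yaw":0},{"tx":-0.7,"ty":1,"tz":-2.5,"yaw":0},{"tx":-1.4,"ty":2,"tz":-2.5,"yaw":0},{"tx":-2,"ty":3,"tz":-2.5,"yaw":0},{"tx":-2,"ty":3,"tz":-2.5,"yaw":0},{"tx":-2,"ty":3,"tz":-2.5,"yaw":0}]'
python3 - <<'E'
from h import *
c=cam('wrist'); cv2.imwrite('pics/w2.png',c['image']); P=cloud(c)
cl=lambda m:0
# bin: rim points by height
Z=P[...,2]; X=P[...,0];Y=P[...,1]
m=(Z>19)&(Z<31)&(c['depth']>0)&(X>560)&(X<710)&(Y>-120)&(Y<90)
q=P[m][:,:2].astype(np.float32); print(len(q),cv2.minAreaRect(q))
E
python3 go.py 642 -40 150 17.75
```

```text
clock: 3.9
tcp_pos: [583.1, -21.5, 146.2]
eef_rot: [-0.001, 0.592, 0.806, -0.001]
contact_force: [-0.4, -0.3, -0.3]
gripper_width: 24.5
2682 ((630.9285888671875, -14.663429260253906), (66.14944458007812, 134.78282165527344), 17.648691177368164)
tx ty tz [-0.893  1.277 -0.073] yaw -0.006 heading 17.41 clock 3.95 w 24.4
```

View pics/w2.png

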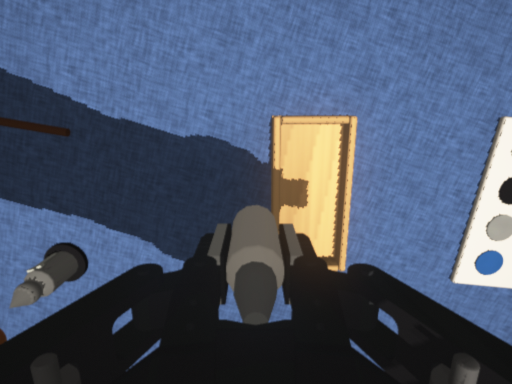

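Bottle held upright (255,260). The bin centre refines to (631,-15), giving slots B (640,-43) and A (622,14).

```bash
python3 go.py 640 -42 55.5 17.65
```

```text
tx ty tz [-0.927  1.218  2.289] yaw -0.004 heading 17.41 clock 3.95 w 24.4
```

```bash
python3 -m inch '[{"tx":-0.93,"ty":1.22,"tz":0,"yaw":0},{"tx":-0.93,"ty":1.22,"tz":0,"yaw":0},{"tx":-0.93,"ty":1.22,"tz":0,"yaw":0},{"tx":-0.93,"ty":1.22,"tz":0.7,"yaw":0},{"tx":-0.93,"ty":1.22,"tz":1.4,"yaw":0},{"tx":-0.93,"ty":1.22,"tz":1.9,"yaw":0},{"tx":-0.93,"ty":1.22,"tz":2.1,"yaw":0},{"tx":-0.93,"ty":1.22,"tz":2.1,"yaw":0}]'; python3 go.py 640 -42 55.5 17.65
```

```text
clock: 4.75
tcp_pos: [639.5, -41.6, 64.2]
eef_rot: [-0.0, 0.592, 0.806, -0.0]
contact_force: [0.6, -0.7, 0.4]
gripper_width: 24.4
tx ty tz [-0.012  0.01   0.217] yaw -0.004 heading 17.44 clock 4.75 w 24.4
```

```bash
python3 -m inch '[{"tx":0,"ty":0,"tz":0.1,"yaw":0},{"tx":0,"ty":0,"tz":0.17,"yaw":0},{"tx":0,"ty":0,"tz":0.21,"yaw":0},{"tx":0,"ty":0,"tz":0.24,"yaw":0},{"tx":0,"ty":0,"tz":0.24,"yaw":0},{"tx":0,"ty":0,"tz":0.24,"yaw":0}]'; python3 go.py 640 -42 55.5 17.65
```

```text
clock: 5.35
tcp_pos: [640.9, -42.2, 54.6]
eef_rot: [0.0, 0.592, 0.806, 0.0]
contact_force: [-0.1, 0.4, 0.7]
gripper_width: 24.3
tx ty tz [ 0.011 -0.02  -0.022] yaw -0.004 heading 17.42 clock 5.35 w 24.3
```

```bash
python3 -m inch '[{"tx":0,"ty":0,"tz":0,"yaw":0},{"tx":0,"ty":0,"tz":0,"yaw":0},{"tx":0,"ty":0,"tz":0,"yaw":0},{"tx":0,"ty":0,"tz":0,"yaw":0},{"tx":0,"ty":0,"tz":-0.6,"yaw":0},{"tx":0,"ty":0,"tz":-1.5,"yaw":0},{"tx":0,"ty":0,"tz":-2.5,"yaw":0},{"tx":0,"ty":0,"tz":-3.2,"yaw":0}]' 0; python3 go.py 417.5 157.5 185 17.65
python3 - <<'E'
from h import *
c=dict(np.load('top0.npz'));P=cloud(c);Z=P[...,2]
w=np.zeros(Z.shape,bool);w[200:236,170:206]=1;q=P[w&(Z>30)&(Z<95)]
for a,b in((42,54),(30,42),(76,95)):
    t=q[(q[:,2]>a)&(q[:,2]<b)];print(a,(t[:,:2].min(0)+t[:,:2].max(0))/2,len(t))
E
```

```text
clock: 6.15
tcp_pos: [641.0, -42.1, 185.4]
eef_rot: [0.001, 0.592, 0.806, 0.001]
contact_force: [0.6, -0.4, -0.2]
gripper_width: 42.7
tx ty tz [ 6.435e+00 -3.838e+00 -5.000e-03] yaw -0.004 heading 17.42 clock 6.15 w 42.7
42 [414.76271781 154.45959075] 12
30 [410.77330639 153.87633398] 12
76 [417.08920761 156.83843678] 25
```

```bash
python3 -m inch '[{"tx":6.4,"ty":-3.85,"tz":0,"yaw":0},{"tx":6.4,"ty":-3.85,"tz":0,"yaw":0},{"tx":6.4,"ty":-3.85,"tz":0,"yaw":0},{"tx":6.4,"ty":-3.85,"tz":0,"yaw":0},{"tx":6.4,"ty":-3.85,"tz":0,"yaw":0},{"tx":6.4,"ty":-3.85,"tz":0,"yaw":0},{"tx":6.4,"ty":-3.85,"tz":0,"yaw":0},{"tx":6.4,"ty":-3.85,"tz":0,"yaw":0}]' -1
python3 - <<'E'
from h import *
c=cam('wrist');P=cloud(c);Z=P[...,2]
q=P[(np.hypot(P[...,0]-417,P[...,1]-157)<30)&(Z>40)&(Z<56)];print(len(q),(q[:,:2].min(0)+q[:,:2].max(0))/2,np.ptp(q,axis=0))
E
python3 go.py 417.5 157.5 48 17.65
```

```text
clock: 6.95
tcp_pos: [416.8, 156.7, 182.9]
eef_rot: [0.0, 0.591, 0.807, 0.001]
contact_force: [0.1, -0.1, 1.3]
gripper_width: 85.3
277 [416.19197706 158.76146584] [25.3361536  24.70023442 15.7637943 ]
tx ty tz [0.034 0.008 3.369] yaw -0.003 heading 17.47 clock 7.0 w 85.6
```

```bash
python3 -m inch '[{"tx":0.04,"ty":0,"tz":1,"yaw":0},{"tx":0.04,"ty":0,"tz":2,"yaw":0},{"tx":0.04,"ty":0,"tz":3,"yaw":0},{"tx":0.04,"ty":0,"tz":3.38,"yaw":0},{"tx":0.04,"ty":0,"tz":3.38,"yaw":0},{"tx":0.04,"ty":0,"tz":3.38,"yaw":0},{"tx":0.04,"ty":0,"tz":3.38,"yaw":0}]' && python3 -m inch '[{"tx":0,"ty":0,"tz":0,"yaw":0},{"tx":0,"ty":0,"tz":0,"yaw":0},{"tx":0,"ty":0,"tz":0,"yaw":0},{"tx":0,"ty":0,"tz":0,"yaw":0},{"tx":0,"ty":0,"tz":0,"yaw":0},{"tx":0,"ty":0,"tz":0,"yaw":0},{"tx":0,"ty":0,"tz":0,"yaw":0},{"tx":0,"ty":0,"tz":0,"yaw":0}]' 1; python3 go.py 622 13 150 17.65
```

```text
clock: 7.7
tcp_pos: [417.9, 157.5, 48.6]
eef_rot: [0.001, 0.592, 0.806, 0.001]
contact_force: [1.5, -0.8, 0.3]
gripper_width: 85.3
clock: 8.5
tcp_pos: [416.8, 157.7, 47.6]
eef_rot: [0.0, 0.592, 0.806, 0.0]
contact_force: [-0.7, -0.2, 4.7]
gripper_width: 24.4
tx ty tz [-4.986  3.812 -2.557] yaw -0.004 heading 17.42 clock 8.5 w 24.4
```

```bash
python3 -m inch '[{"tx":0,"ty":0,"tz":-0.6,"yaw":0},{"tx":0,"ty":0,"tz":-1.6,"yaw":0},{"tx":0,"ty":0,"tz":-2.7,"yaw":0},{"tx":-0.8,"ty":0.6,"tz":-2.7,"yaw":0},{"tx":-1.8,"ty":1.4,"tz":-2.7,"yaw":0},{"tx":-2.8,"ty":2.2,"tz":-2.7,"yaw":0},{"tx":-3.8,"ty":3,"tz":-2.7,"yaw":0},{"tx":-4.4,"ty":3.4,"tz":-2.7,"yaw":0}]' && python3 -m inch '[{"tx":-0.57,"ty":0.4,"tz":0,"yaw":0},{"tx":-0.57,"ty":0.4,"tz":0,"yaw":0},{"tx":-0.57,"ty":0.4,"tz":0,"yaw":0},{"tx":-0.57,"ty":0.4,"tz":0,"yaw":0}]'; python3 go.py 622 13 54.5 17.65
```

```text
clock: 9.3
tcp_pos: [601.2, 28.3, 154.2]
eef_rot: [-0.0, 0.592, 0.806, -0.0]
contact_force: [-1.2, 0.3, -0.2]
gripper_width: 24.5
clock: 9.7
tcp_pos: [620.6, 13.9, 155.1]
eef_rot: [-0.0, 0.592, 0.806, -0.0]
contact_force: [0.3, -0.6, -0.3]
gripper_width: 24.0
tx ty tz [-0.032  0.028  2.514] yaw -0.004 heading 17.44 clock 9.7 w 24.0
```

```bash
python3 -m inch '[{"tx":-0.02,"ty":0.02,"tz":0.8,"yaw":0},{"tx":-0.02,"ty":0.02,"tz":1.6,"yaw":0},{"tx":-0.02,"ty":0.02,"tz":2.1,"yaw":0},{"tx":-0.02,"ty":0.02,"tz":2.3,"yaw":0},{"tx":-0.02,"ty":0.02,"tz":2.42,"yaw":0},{"tx":-0.02,"ty":0.02,"tz":2.5,"yaw":0},{"tx":-0.02,"ty":0.02,"tz":2.52,"yaw":0},{"tx":-0.02,"ty":0.02,"tz":2.52,"yaw":0}]'; python3 go.py 622 13 54 17.65
```

```text
clock: 10.5
tcp_pos: [622.6, 12.9, 55.3]
eef_rot: [0.001, 0.592, 0.806, 0.0]
contact_force: [0.1, 0.3, -0.1]
gripper_width: 24.7
tx ty tz [ 0.007 -0.015  0.033] yaw -0.004 heading 17.42 clock 10.5 w 24.7
```

```bash
python3 -m inch '[{"tx":0,"ty":0,"tz":0.03,"yaw":0},{"tx":0,"ty":0,"tz":0.03,"yaw":0}]' && python3 -m inch '[{"tx":0,"ty":0,"tz":0,"yaw":0},{"tx":0,"ty":0,"tz":0,"yaw":0},{"tx":0,"ty":0,"tz":0,"yaw":0},{"tx":0,"ty":0,"tz":0,"yaw":0},{"tx":0,"ty":0,"tz":-0.6,"yaw":0},{"tx":0,"ty":0,"tz":-1.5,"yaw":0},{"tx":0,"ty":0,"tz":-2.5,"yaw":0},{"tx":0,"ty":0,"tz":-3.2,"yaw":0}]' 0; python3 go.py 380 299 150 17.65
```

```text
clock: 10.7
tcp_pos: [622.6, 12.8, 53.7]
eef_rot: [0.0, 0.592, 0.806, 0.0]
contact_force: [0.9, 1.2, -0.1]
gripper_width: 24.3
clock: 11.5
tcp_pos: [622.5, 12.8, 184.1]
eef_rot: [0.001, 0.592, 0.806, 0.001]
contact_force: [0.6, 0.3, 0.9]
gripper_width: 42.6
tx ty tz [ 8.641 -3.646  0.839] yaw -0.004 heading 17.42 clock 11.5 w 42.6
```

```bash
python3 -m inch '[{"tx":8.6,"ty":-3.65,"tz":0.3,"yaw":0},{"tx":8.6,"ty":-3.65,"tz":0.3,"yaw":0},{"tx":8.6,"ty":-3.65,"tz":0.3,"yaw":0},{"tx":8.6,"ty":-3.65,"tz":0.3,"yaw":0},{"tx":8.6,"ty":-3.65,"tz":0.3,"yaw":0},{"tx":8.6,"ty":-3.65,"tz":0.3,"yaw":0},{"tx":8.6,"ty":-3.65,"tz":0.3,"yaw":0},{"tx":8.6,"ty":-3.65,"tz":0.3,"yaw":0}]' -1 && python3 -m inch '[{"tx":0,"ty":0,"tz":0,"yaw":0},{"tx":0,"ty":0,"tz":0,"yaw":0},{"tx":0,"ty":0,"tz":0,"yaw":0}]'
python3 - <<'E'
from h import *
c=cam('wrist');P=cloud(c);Z=P[...,2]; cv2.imwrite('pics/w3.png',c['image'])
q=P[(np.hypot(P[...,0]-380,P[...,1]-299)<40)&(Z>30)&(Z<50)];print(len(q),(q[:,:2].min(0)+q[:,:2].max(0))/2,np.ptp(q,axis=0))
c=cam('top');P=cloud(c);Z=P[...,2]; cv2.imwrite('pics/t3.png',c['image'][80:230,60:420])
for x,y in((641,-42),(622.5,13)):
    q=P[(np.hypot(P[...,0]-x,P[...,1]-y)<20)&(Z>45)];print(len(q),(q[:,:2].min(0)+q[:,:2].max(0))/2,q[:,2].max())
E
python3 go.py 380 299 32 17.65
```

```text
clock: 12.3
tcp_pos: [377.5, 299.5, 169.4]
eef_rot: [-0.0, 0.591, 0.807, 0.0]
contact_force: [1.2, 0.4, 0.5]
gripper_width: 85.2
clock: 12.6
tcp_pos: [380.5, 296.9, 169.3]
eef_rot: [0.0, 0.592, 0.806, 0.0]
contact_force: [-0.1, 0.7, 1.0]
gripper_width: 85.5
1348 [379.37867172 299.15027707] [35.37593888 35.17034578 11.5362668 ]
113 [639.50935596 -42.89069792] 94.67583551463088
113 [621.5352922   13.30885377] 91.98947519783019
tx ty tz [6.100e-02 2.000e-03 3.431e+00] yaw -0.006 heading 17.33 clock 12.7 w 85.5
```

View pics/t3.png

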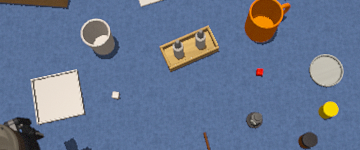

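Both bottles stand in the bin, at crop pixels (178,48) and (200,40). I'll grip the pot slightly higher so the fingertips clear the tray wall.

```bash
python3 -m inch '[{"tx":0.06,"ty":-0.01,"tz":1,"yaw":0},{"tx":0.06,"ty":-0.01,"tz":2,"yaw":0},{"tx":0.06,"ty":-0.01,"tz":3,"yaw":0},{"tx":0.06,"ty":-0.01,"tz":3.33,"yaw":0},{"tx":0.06,"ty":-0.01,"tz":3.33,"yaw":0},{"tx":0.06,"ty":-0.01,"tz":3.33,"yaw":0},{"tx":0.06,"ty":-0.01,"tz":3.33,"yaw":0}]' && python3 -m inch '[{"tx":0,"ty":0,"tz":0,"yaw":0},{"tx":0,"ty":0,"tz":0,"yaw":0},{"tx":0,"ty":0,"tz":0,"yaw":0},{"tx":0,"ty":0,"tz":0,"yaw":0},{"tx":0,"ty":0,"tz":0,"yaw":0},{"tx":0,"ty":0,"tz":0,"yaw":0},{"tx":0,"ty":0,"tz":0,"yaw":0},{"tx":0,"ty":0,"tz":0,"yaw":0}]' 1; python3 go.py 545 351 100 17.65
```

```text
clock: 13.4
tcp_pos: [380.1, 300.3, 38.2]
eef_rot: [0.0, 0.592, 0.806, 0.002]
contact_force: [0.2, 0.4, -0.1]
gripper_width: 85.6
clock: 14.2
tcp_pos: [379.1, 299.7, 36.7]
eef_rot: [0.0, 0.592, 0.806, 0.0]
contact_force: [-1.1, -0.8, 5.2]
gripper_width: 34.1
tx ty tz [-0.019  4.343 -1.579] yaw -0.004 heading 17.42 clock 14.2 w 34.1
```

```bash
python3 -m inch '[{"tx":0,"ty":0,"tz":-0.6,"yaw":0},{"tx":0,"ty":0,"tz":-1.5,"yaw":0},{"tx":0,"ty":0.8,"tz":-1.6,"yaw":0},{"tx":0,"ty":1.9,"tz":-1.6,"yaw":0},{"tx":0,"ty":3,"tz":-1.6,"yaw":0},{"tx":0,"ty":4,"tz":-1.6,"yaw":0},{"tx":0,"ty":4.34,"tz":-1.6,"yaw":0},{"tx":0,"ty":4.34,"tz":-1.6,"yaw":0}]' && python3 -m inch '[{"tx":0,"ty":0,"tz":0,"yaw":0},{"tx":0,"ty":0,"tz":0,"yaw":0}]'
python3 - <<'E'
from h import *
c=cam('wrist');P=cloud(c);Z=P[...,2]; cv2.imwrite('pics/w4.png',c['image'])
m=(Z>7)&(Z<18)&(c['depth']>0)&(np.hypot(P[...,0]-547,P[...,1]-325)<100)
print(m.sum(),cv2.minAreaRect(P[m][:,:2].astype(np.float32)))
E
python3 go.py 545 351 39.5 17.65
```

```text
clock: 15.0
tcp_pos: [545.7, 351.6, 98.7]
eef_rot: [-0.0, 0.592, 0.806, -0.001]
contact_force: [0.6, -0.1, -0.1]
gripper_width: 34.1
clock: 15.2
tcp_pos: [543.6, 351.3, 100.1]
eef_rot: [-0.0, 0.592, 0.806, -0.0]
contact_force: [-0.6, 0.1, -1.2]
gripper_width: 34.0
2100 ((546.9735107421875, 324.3756103515625), (116.78194427490234, 116.85065460205078), 6.174097537994385)
tx ty tz [-0.02   0.03   1.521] yaw -0.004 heading 17.44 clock 15.25 w 34.1
```

View pics/w4.png

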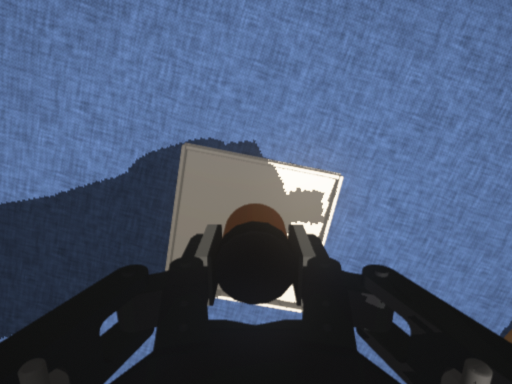

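The pot is held level at (255,255) over the tray, and the tray centre is (547,324).

```bash
python3 -m inch '[{"tx":-0.02,"ty":0.0,"tz":0.6,"yaw":0},{"tx":-0.02,"ty":0.0,"tz":1.1,"yaw":0},{"tx":-0.02,"ty":0.0,"tz":1.35,"yaw":0},{"tx":-0.02,"ty":0.0,"tz":1.45,"yaw":0},{"tx":-0.02,"ty":0.0,"tz":1.51,"yaw":0},{"tx":-0.02,"ty":0.0,"tz":1.52,"yaw":0},{"tx":-0.02,"ty":0.0,"tz":1.52,"yaw":0}]'; python3 go.py 545 351 39.5 17.65
```

```text
clock: 15.95
tcp_pos: [545.1, 351.0, 40.1]
eef_rot: [0.0, 0.592, 0.806, 0.001]
contact_force: [-0.2, 0.6, -0.0]
gripper_width: 34.0
tx ty tz [ 0.001 -0.001  0.016] yaw -0.004 heading 17.42 clock 15.95 w 34.0
```

```bash
python3 -m inch '[{"tx":0,"ty":0,"tz":0.02,"yaw":0},{"tx":0,"ty":0,"tz":0.02,"yaw":0}]' && python3 -m inch '[{"tx":0,"ty":0,"tz":0,"yaw":0},{"tx":0,"ty":0,"tz":0,"yaw":0},{"tx":0,"ty":0,"tz":0,"yaw":0},{"tx":0,"ty":0,"tz":0,"yaw":0},{"tx":0,"ty":0,"tz":-0.6,"yaw":0},{"tx":0,"ty":0,"tz":-1.5,"yaw":0},{"tx":0,"ty":0,"tz":-2.5,"yaw":0},{"tx":0,"ty":0,"tz":-3.2,"yaw":0}]' -0.15; python3 go.py 365 -267 165 17.65
```

```text
clock: 16.15
tcp_pos: [545.1, 351.0, 39.8]
eef_rot: [0.0, 0.592, 0.806, 0.001]
contact_force: [-1.4, -0.4, 4.5]
gripper_width: 34.3
clock: 16.95
tcp_pos: [545.0, 350.9, 169.3]
eef_rot: [0.0, 0.592, 0.806, 0.001]
contact_force: [0.8, -0.0, 0.5]
gripper_width: 49.2
tx ty tz [-13.392  -8.918   0.08 ] yaw -0.004 heading 17.42 clock 16.95 w 49.2
```

```bash
python3 -m inch '[{"tx":-13.4,"ty":-8.9,"tz":0,"yaw":0},{"tx":-13.4,"ty":-8.9,"tz":0,"yaw":0},{"tx":-13.4,"ty":-8.9,"tz":0,"yaw":0},{"tx":-13.4,"ty":-8.9,"tz":0,"yaw":0},{"tx":-13.4,"ty":-8.9,"tz":0,"yaw":0},{"tx":-13.4,"ty":-8.9,"tz":0,"yaw":0},{"tx":-13.4,"ty":-8.9,"tz":0,"yaw":0},{"tx":-13.4,"ty":-8.9,"tz":0,"yaw":0}]' -1; python3 go.py 365 -267 165 17.65
```

```text
clock: 17.75
tcp_pos: [432.4, -35.0, 166.6]
eef_rot: [0.0, 0.592, 0.806, 0.0]
contact_force: [0.7, -1.1, 0.4]
gripper_width: 85.3
tx ty tz [-5.028 -3.347  0.04 ] yaw -0.004 heading 17.44 clock 17.75 w 85.3
```

```bash
python3 -m inch '[{"tx":-4.8,"ty":-3.2,"tz":0,"yaw":0},{"tx":-4.8,"ty":-3.2,"tz":0,"yaw":0},{"tx":-4.8,"ty":-3.2,"tz":0,"yaw":0},{"tx":-4.8,"ty":-3.2,"tz":0,"yaw":0},{"tx":-4.8,"ty":-3.2,"tz":0,"yaw":0},{"tx":-4.8,"ty":-3.2,"tz":0,"yaw":0},{"tx":-4.8,"ty":-3.2,"tz":0,"yaw":0},{"tx":-4.8,"ty":-3.2,"tz":0,"yaw":0}]'
python3 - <<'E'
from h import *
c=cam('wrist');P=cloud(c);Z=P[...,2]; cv2.imwrite('pics/w5.png',c['image'])
q=P[(np.hypot(P[...,0]-365,P[...,1]+267)<40)&(Z>30)&(Z<50)];print(len(q),(q[:,:2].min(0)+q[:,:2].max(0))/2,np.ptp(q,axis=0))
E
python3 go.py 365 -267 36 17.65
```

```text
clock: 18.55
tcp_pos: [368.9, -254.2, 166.5]
eef_rot: [-0.0, 0.592, 0.806, 0.0]
contact_force: [-0.2, 0.9, -0.9]
gripper_width: 85.5
1351 [ 364.71778822 -267.09181037] [35.50224992 35.59614959 11.29707166]
tx ty tz [-0.279 -0.192  3.261] yaw -0.003 heading 17.49 clock 18.6 w 85.4
```

View pics/w5.png

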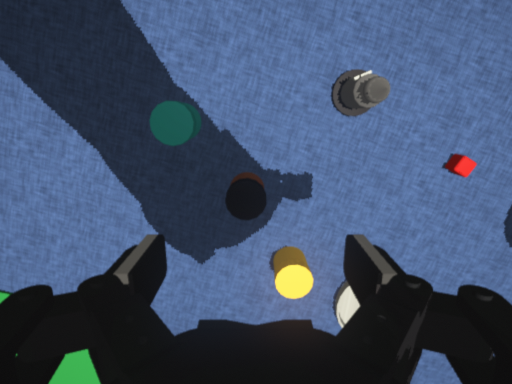

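The black-lid pot is at (246,196). Turquoise (175,122) and yellow (292,275) are clear of the fingers' way down.

```bash
python3 -m inch '[{"tx":-0.28,"ty":-0.2,"tz":0.6,"yaw":0},{"tx":-0.28,"ty":-0.2,"tz":1.6,"yaw":0},{"tx":-0.28,"ty":-0.2,"tz":2.6,"yaw":0},{"tx":-0.28,"ty":-0.2,"tz":3.25,"yaw":0},{"tx":-0.28,"ty":-0.2,"tz":3.25,"yaw":0},{"tx":-0.28,"ty":-0.2,"tz":3.25,"yaw":0},{"tx":-0.28,"ty":-0.2,"tz":3.25,"yaw":0}]' && python3 -m inch '[{"tx":0,"ty":0,"tz":0,"yaw":0},{"tx":0,"ty":0,"tz":0,"yaw":0},{"tx":0,"ty":0,"tz":0,"yaw":0},{"tx":0,"ty":0,"tz":0,"yaw":0},{"tx":0,"ty":0,"tz":0,"yaw":0},{"tx":0,"ty":0,"tz":0,"yaw":0},{"tx":0,"ty":0,"tz":0,"yaw":0},{"tx":0,"ty":0,"tz":0,"yaw":0}]' 1; python3 go.py 550 298 160 17.65
```

```text
clock: 19.3
tcp_pos: [365.5, -268.3, 38.4]
eef_rot: [0.001, 0.592, 0.806, 0.0]
contact_force: [0.9, -0.7, 0.3]
gripper_width: 85.5
clock: 20.1
tcp_pos: [364.6, -268.2, 37.1]
eef_rot: [0.0, 0.592, 0.806, -0.0]
contact_force: [-1.7, 0.3, 5.3]
gripper_width: 33.8
tx ty tz [12.118  8.661 -3.077] yaw -0.004 heading 17.41 clock 20.1 w 33.8
```

```bash
python3 -m inch '[{"tx":0,"ty":0,"tz":-0.6,"yaw":0},{"tx":0,"ty":0,"tz":-1.6,"yaw":0},{"tx":0,"ty":0,"tz":-2.7,"yaw":0},{"tx":0.4,"ty":0.3,"tz":-3,"yaw":0},{"tx":1.2,"ty":0.85,"tz":-3,"yaw":0},{"tx":2.2,"ty":1.55,"tz":-3,"yaw":0},{"tx":3.2,"ty":2.3,"tz":-3,"yaw":0},{"tx":4.2,"ty":3,"tz":-3,"yaw":0}]' && python3 -m inch '[{"tx":1,"ty":0.7,"tz":0,"yaw":0},{"tx":2,"ty":1.4,"tz":0,"yaw":0},{"tx":3,"ty":2.1,"tz":0,"yaw":0},{"tx":4,"ty":2.8,"tz":0,"yaw":0},{"tx":5,"ty":3.6,"tz":0,"yaw":0},{"tx":6,"ty":4.3,"tz":0,"yaw":0},{"tx":7,"ty":5,"tz":0,"yaw":0},{"tx":7.5,"ty":5.4,"tz":0,"yaw":0}]' && python3 -m inch '[{"tx":0.35,"ty":0.22,"tz":0,"yaw":0},{"tx":0.35,"ty":0.22,"tz":0,"yaw":0},{"tx":0.35,"ty":0.22,"tz":0,"yaw":0},{"tx":0.35,"ty":0.22,"tz":0,"yaw":0}]'
python3 go.py 550 298 40 17.65
```

```text
clock: 20.9
tcp_pos: [428.9, -70.1, 156.6]
eef_rot: [0.0, 0.592, 0.806, 0.0]
contact_force: [1.2, -0.8, -0.2]
gripper_width: 34.4
clock: 21.7
tcp_pos: [545.1, 282.5, 155.6]
eef_rot: [-0.0, 0.591, 0.807, -0.0]
contact_force: [-0.1, -0.6, -1.7]
gripper_width: 34.3
clock: 22.1
tcp_pos: [549.0, 294.2, 156.5]
eef_rot: [0.0, 0.592, 0.806, -0.0]
contact_force: [-0.1, 0.1, -0.1]
gripper_width: 33.8
tx ty tz [0.083 0.054 2.912] yaw -0.005 heading 17.38 clock 22.1 w 33.8
```

```bash
python3 -m inch '[{"tx":0.07,"ty":0.05,"tz":0.8,"yaw":0},{"tx":0.07,"ty":0.05,"tz":1.7,"yaw":0},{"tx":0.07,"ty":0.05,"tz":2.4,"yaw":0},{"tx":0.07,"ty":0.05,"tz":2.7,"yaw":0},{"tx":0.07,"ty":0.05,"tz":2.82,"yaw":0},{"tx":0.07,"ty":0.05,"tz":2.9,"yaw":0},{"tx":0.07,"ty":0.05,"tz":2.92,"yaw":0},{"tx":0.07,"ty":0.05,"tz":2.92,"yaw":0}]'; python3 go.py 550 298 40 17.65
```

```text
clock: 22.9
tcp_pos: [550.8, 298.6, 40.9]
eef_rot: [0.0, 0.592, 0.806, 0.001]
contact_force: [-0.3, 0.2, -0.6]
gripper_width: 34.2
tx ty tz [-0.01  -0.023  0.023] yaw -0.004 heading 17.42 clock 22.9 w 34.2
```

```bash
python3 -m inch '[{"tx":0,"ty":0,"tz":0.03,"yaw":0},{"tx":0,"ty":0,"tz":0.03,"yaw":0}]' && python3 -m inch '[{"tx":0,"ty":0,"tz":0,"yaw":0},{"tx":0,"ty":0,"tz":0,"yaw":0},{"tx":0,"ty":0,"tz":0,"yaw":0},{"tx":0,"ty":0,"tz":0,"yaw":0},{"tx":0,"ty":0,"tz":-0.6,"yaw":0},{"tx":0,"ty":0,"tz":-1.5,"yaw":0},{"tx":0,"ty":0,"tz":-2.5,"yaw":0},{"tx":0,"ty":0,"tz":-3.5,"yaw":0}]' -0.15; python3 go.py 431 -138 180 17.65
```

```text
clock: 23.1
tcp_pos: [550.8, 298.8, 40.2]
eef_rot: [0.001, 0.592, 0.806, 0.001]
contact_force: [0.0, -0.9, 6.5]
gripper_width: 34.1
clock: 23.9
tcp_pos: [549.9, 298.2, 179.7]
eef_rot: [-0.0, 0.592, 0.806, -0.0]
contact_force: [0.8, -0.9, -0.4]
gripper_width: 49.2
tx ty tz [-9.516e+00 -6.100e+00 -4.000e-03] yaw -0.004 heading 17.42 clock 23.9 w 49.2
```

```bash
python3 -m inch '[{"tx":-9.5,"ty":-6.1,"tz":0,"yaw":0},{"tx":-9.5,"ty":-6.1,"tz":0,"yaw":0},{"tx":-9.5,"ty":-6.1,"tz":0,"yaw":0},{"tx":-9.5,"ty":-6.1,"tz":0,"yaw":0},{"tx":-9.5,"ty":-6.1,"tz":0,"yaw":0},{"tx":-9.5,"ty":-6.1,"tz":0,"yaw":0},{"tx":-9.5,"ty":-6.1,"tz":0,"yaw":0},{"tx":-9.5,"ty":-6.1,"tz":0,"yaw":0}]' -1 && python3 -m inch '[{"tx":-1.2,"ty":-0.8,"tz":0,"yaw":0},{"tx":-1.2,"ty":-0.8,"tz":0,"yaw":0},{"tx":-1.2,"ty":-0.8,"tz":0,"yaw":0},{"tx":-1.2,"ty":-0.8,"tz":0,"yaw":0}]'
python3 - <<'E'
from h import *
c=cam('wrist');P=cloud(c);Z=P[...,2]; cv2.imwrite('pics/w6.png',c['image'])
q=P[(np.hypot(P[...,0]-430,P[...,1]+150)<30)&(Z>12)&(Z<80)];
for a,b in((14,38),(42,80)):
    t=q[(q[:,2]>a)&(q[:,2]<b)];print(len(t),(t[:,:2].min(0)+t[:,:2].max(0))/2,np.ptp(t,axis=0))
b=(np.hypot(P[...,0]-430,P[...,1]+150)<35)&(Z>3.5)&(Z<9); t=P[b]; print('base',len(t),(t[:,:2].min(0)+t[:,:2].max(0))/2,np.ptp(t,axis=0))
E
python3 go.py 430 -149.5 36 17.65
```

```text
clock: 24.7
tcp_pos: [443.8, -89.1, 178.6]
eef_rot: [0.0, 0.592, 0.806, 0.0]
contact_force: [0.5, -0.8, 0.1]
gripper_width: 85.4
clock: 25.1
tcp_pos: [428.7, -142.3, 178.4]
eef_rot: [-0.0, 0.592, 0.806, 0.0]
contact_force: [0.0, 0.6, 0.9]
gripper_width: 85.2
166 [ 428.72206837 -146.14645124] [25.02462598 18.9653754  23.84286615]
483 [ 430.68994084 -150.56931705] [22.00284774 20.51814383 28.4819373 ]
base 410 [ 430.62610394 -150.8748054 ] [39.49827434 37.32388186  5.22665557]
tx ty tz [-0.192 -0.031  3.559] yaw -0.003 heading 17.48 clock 25.15 w 85.6
```

View pics/w6.png

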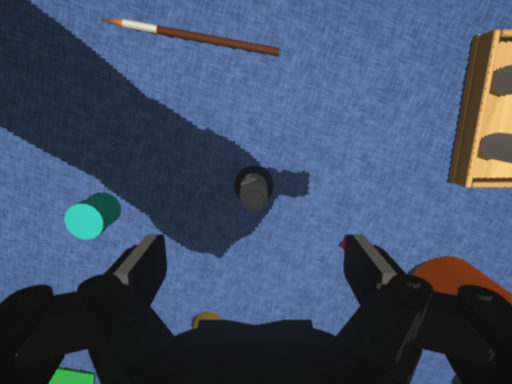

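The figure at (254,187) has its base at (430.6,-150.8). Descend and grip the cloak at about 28 mm.

```bash
python3 -m inch '[{"tx":-0.22,"ty":-0.03,"tz":0.7,"yaw":0},{"tx":-0.22,"ty":-0.03,"tz":1.7,"yaw":0},{"tx":-0.22,"ty":-0.03,"tz":2.7,"yaw":0},{"tx":-0.22,"ty":-0.03,"tz":3.5,"yaw":0},{"tx":-0.22,"ty":-0.03,"tz":3.6,"yaw":0},{"tx":-0.22,"ty":-0.03,"tz":3.6,"yaw":0},{"tx":-0.22,"ty":-0.03,"tz":3.6,"yaw":0}]' && python3 -m inch '[{"tx":0,"ty":0,"tz":0,"yaw":0},{"tx":0,"ty":0,"tz":0,"yaw":0},{"tx":0,"ty":0,"tz":0,"yaw":0},{"tx":0,"ty":0,"tz":0,"yaw":0},{"tx":0,"ty":0,"tz":0,"yaw":0},{"tx":0,"ty":0,"tz":0,"yaw":0},{"tx":0,"ty":0,"tz":0,"yaw":0},{"tx":0,"ty":0,"tz":0,"yaw":0}]' 1; python3 go.py 534 -349 130 17.65
```

```text
clock: 25.85
tcp_pos: [431.3, -151.4, 36.3]
eef_rot: [0.001, 0.591, 0.806, 0.0]
contact_force: [-0.5, 0.0, 1.2]
gripper_width: 85.6
clock: 26.65
tcp_pos: [430.4, -151.8, 35.1]
eef_rot: [0.001, 0.592, 0.806, 0.0]
contact_force: [-0.7, 0.3, 5.6]
gripper_width: 24.9
tx ty tz [-5.481  0.999 -2.368] yaw -0.004 heading 17.41 clock 26.65 w 24.9
```

```bash
python3 -m inch '[{"tx":0,"ty":0,"tz":-0.6,"yaw":0},{"tx":0,"ty":0,"tz":-1.6,"yaw":0},{"tx":0,"ty":0,"tz":-2.4,"yaw":0},{"tx":-0.8,"ty":0.15,"tz":-2.4,"yaw":0},{"tx":-1.8,"ty":0.33,"tz":-2.4,"yaw":0},{"tx":-2.8,"ty":0.5,"tz":-2.4,"yaw":0},{"tx":-3.7,"ty":0.67,"tz":-2.4,"yaw":0},{"tx":-4.3,"ty":0.8,"tz":-2.4,"yaw":0}]'
python3 - <<'E'
from h import *
c=cam('wrist');P=cloud(c);Z=P[...,2]; cv2.imwrite('pics/w7.png',c['image'])
m=(Z>8)&(Z<18)&(c['depth']>0)&(np.hypot(P[...,0]-534,P[...,1]+349)<55)
q=P[m][:,:2].astype(np.float32); print(m.sum(),cv2.minEnclosingCircle(q),q.min(0),q.max(0))
# algebraic circle fit to outer hull
h=cv2.convexHull(q)[:,0]; A=np.c_[2*h,np.ones(len(h))]; s=np.linalg.lstsq(A,(h**2).sum(1),rcond=None)[0]; print(s[:2],np.sqrt(s[2]+s[:2]@s[:2]))
E
python3 go.py 534 -349 130 17.65
```

```text
clock: 27.45
tcp_pos: [512.6, -308.3, 129.8]
eef_rot: [-0.0, 0.592, 0.806, -0.0]
contact_force: [-0.3, -0.7, -0.6]
gripper_width: 25.0
284 ((542.0324096679688, -326.6737976074219), 32.862125396728516) [ 511.0919 -337.7462] [ 572.9729  -308.14554]
[ 533.59136036 -349.29551862] 41.118317694144686
tx ty tz [-1.077  0.199 -0.017] yaw -0.006 heading 17.31 clock 27.5 w 24.3
```

View pics/w7.png

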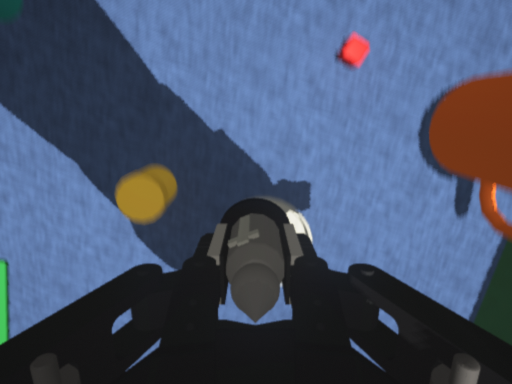

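The figure is held upright at (255,260). The dish circle fit, (533.6,-349.3), agrees with the top view.

```bash
python3 -m inch '[{"tx":-1.08,"ty":0.2,"tz":0,"yaw":0},{"tx":-1.08,"ty":0.2,"tz":0,"yaw":0},{"tx":-1.08,"ty":0.2,"tz":0.6,"yaw":0},{"tx":-1.08,"ty":0.2,"tz":1.3,"yaw":0},{"tx":-1.08,"ty":0.2,"tz":1.8,"yaw":0},{"tx":-1.08,"ty":0.2,"tz":2.0,"yaw":0},{"tx":-1.08,"ty":0.2,"tz":2.1,"yaw":0},{"tx":-1.08,"ty":0.2,"tz":2.1,"yaw":0}]'; python3 go.py 533.7 -349.3 39 17.65
```

```text
clock: 28.3
tcp_pos: [532.7, -344.9, 46.9]
eef_rot: [0.0, 0.592, 0.806, 0.0]
contact_force: [-0.6, -0.2, -0.0]
gripper_width: 24.6
tx ty tz [-0.112 -0.009  0.198] yaw -0.004 heading 17.42 clock 28.3 w 24.6
```

```bash
python3 -m inch '[{"tx":-0.1,"ty":0,"tz":0.05,"yaw":0},{"tx":-0.1,"ty":0,"tz":0.12,"yaw":0},{"tx":-0.1,"ty":0,"tz":0.17,"yaw":0},{"tx":-0.1,"ty":0,"tz":0.2,"yaw":0},{"tx":-0.1,"ty":0,"tz":0.2,"yaw":0}]'; python3 go.py 533.7 -349.3 39 17.65
```

```text
clock: 28.8
tcp_pos: [533.9, -349.0, 39.2]
eef_rot: [0.0, 0.592, 0.806, -0.0]
contact_force: [-1.9, 0.6, 3.9]
gripper_width: 24.7
tx ty tz [-0.007 -0.007  0.004] yaw -0.004 heading 17.41 clock 28.8 w 24.7
```

```bash
python3 -m inch '[{"tx":0,"ty":0,"tz":0,"yaw":0},{"tx":0,"ty":0,"tz":0,"yaw":0},{"tx":0,"ty":0,"tz":0,"yaw":0},{"tx":0,"ty":0,"tz":0,"yaw":0},{"tx":0,"ty":0,"tz":-0.6,"yaw":0},{"tx":0,"ty":0,"tz":-1.5,"yaw":0},{"tx":0,"ty":0,"tz":-2.6,"yaw":0},{"tx":0,"ty":0,"tz":-3.8,"yaw":0}]' 0 && python3 -m inch '[{"tx":0,"ty":-1,"tz":-1,"yaw":0},{"tx":0,"ty":-2,"tz":-1,"yaw":0},{"tx":0,"ty":-3,"tz":-1,"yaw":0},{"tx":0,"ty":-3.5,"tz":-1,"yaw":0},{"tx":0,"ty":-3.5,"tz":-1,"yaw":0},{"tx":0,"ty":-3.5,"tz":-1,"yaw":0}]'
python3 - <<'E'
from h import *
for n in('top','side'):
    c=cam(n); cv2.imwrite(f'pics/{n}9.png',c['image']); P=cloud(c);Z=P[...,2]
    for nm,x,y,r,lo in(('bB',640,-42,18,50),('bA',622,13,18,50),('p1',545,351,24,30),('p2',550,299,24,30),('fig',534,-349,22,25),('mug',669,-203,48,82),('cup',672,203,42,72)):
        q=P[(np.hypot(P[...,0]-x,P[...,1]-y)<r)&(Z>lo)&(c['depth']>0)]
        print(n,nm,len(q),((q[:,:2].min(0)+q[:,:2].max(0))/2).round(1),np.percentile(q[:,2],98).round(1)) if len(q) else print(n,nm,'none')
E
```

```text
clock: 29.6
tcp_pos: [533.3, -348.4, 191.2]
eef_rot: [-0.001, 0.592, 0.806, -0.0]
contact_force: [0.3, -0.6, 0.5]
gripper_width: 42.9
clock: 30.2
tcp_pos: [400.3, -390.8, 230.6]
eef_rot: [0.0, 0.592, 0.806, 0.0]
contact_force: [1.1, -0.2, 0.0]
gripper_width: 43.0
top bB 104 [640. -43.] 92.1
top bA 103 [621.5  13.1] 92.1
top p1 199 [545.1 349.2] 46.7
top p2 193 [550.7 299.5] 46.3
top fig 141 [ 534.1 -346.8] 73.1
top mug 263 [ 669.8 -202.9] 93.0
top cup 228 [672.6 203.1] 83.2
side bB 83 [642.4 -38.5] 90.8
side bA 123 [622.9  18.4] 90.4
side p1 275 [545.7 351.5] 45.3
side p2 237 [551.1 301.4] 45.3
side fig 99 [ 534.5 -343.2] 72.2
side mug 183 [ 669.7 -201.2] 92.2
side cup 292 [672.4 204.2] 82.2
```

View pics/top9.png

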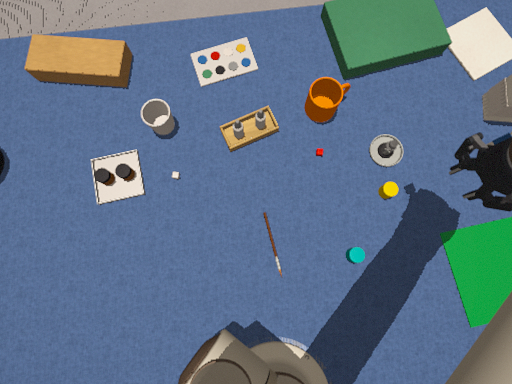

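View pics/side9.png

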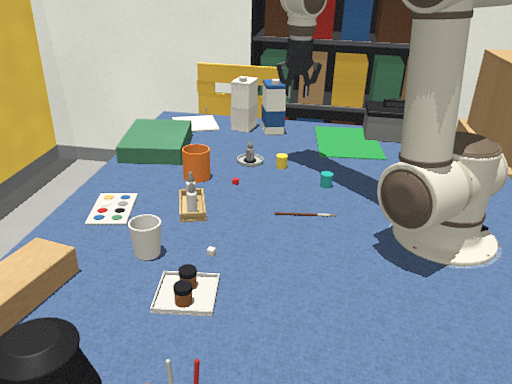

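Both views agree. In the top view the bottles stand in the bin at (239,130) and (261,120), the pots in the tray at (103,176) and (124,171), and the figure in the dish at (387,148). The mug, cup and look-alikes are where they were. Handing in.

```bash
python3 -c "
from station import ctrl
print(ctrl.close_job())"
```

```text
the job is handed in; nothing more can be done
None
```

The job is done and handed in at about 30 s on the robot clock. Both dropper bottles stand in the wooden bin, both black-lid pots in the white tray, and the hooded figure in the steel dish, placed in that order.

- **Placement:** the last top and side pictures show all five upright. The measured tops are about 92, 46 and 73 mm. The pots read about 3 mm higher than expected, and the figure about 3 mm lower. Lid tops on the table also read up to 3–6 mm high at the start, so I took this as depth noise.
- **Left alone:** the mug and cup are within about 1 mm of where they started. The yellow and turquoise look-alikes have not visibly moved.
- **Forces:** the force readings printed after each move never passed about 7 N.
- **Checks that failed or disagreed:** no check failed. The two views differ by up to about 5 mm in the bottle and figure centres, because each sees only one side of them. One early move was refused for a missing key, with no effect on the robot.

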